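# Find the stamped slide case and send it to the dispatch rail

### The job

Without gripping or lifting anything, tip both white slide cases over onto their backs, away from you, so that their undersides face you, and see which one bears the round stamp with a cross underneath. Once both have been tipped, push the stamped case, lying on its back, up to the metal dispatch rail until its open top end sits square against it. Leave the plain case lying where it fell and do not disturb the other things.

Things in the scene. Friction and masses are not known exactly. Their poses are not given: they have to be found in the camera images.
- case_stamped: Open, empty white plastic slide case with a dark stamp underneath: ring 44 mm across with a cross in it. Starts upright; 55 mm deep (x), 110 wide (y), 92 high (z), walls 4 mm, 0.15 to 0.31 kg. Origin: centre of the underside; z to the open top; x out through its flat back, away from the robot at the start within 0.25 rad. Front (-x) has a card holder. Underside recessed 2 mm between foot strips 4 mm wide along front and back edges
- case_plain: Open, empty white plastic slide case like the other, but its underside bears no mark. Starts upright; 55 mm deep (x), 110 wide (y), 92 high (z), walls 4 mm, 0.15 to 0.31 kg. Origin: centre of the underside; z to the open top; x out through its flat back, away from the robot at the start within 0.25 rad. Front (-x) has a card holder. Underside recessed 2 mm between foot strips 4 mm wide along front and back edges
- case_stamped_mid (a point): centre of the stamped case, 46 mm above its underside along its own z; 46 mm above the worktop when upright, about 28 mm when lying on its back. Lying so, the case is 55 mm high, its underside upright and facing the robot, own z level towards the rail
- case_plain_mid (a point): centre of the plain case, likewise. Either case tips over its back foot edge, without sliding much, when its front is pushed level about 75 mm above the worktop, and falls onto its back by itself once pushed there some 60 mm
- rail_face (a point): the dispatch rail: a straight aluminium angle bar 500 mm long and 25 mm high, fixed to the worktop beyond the cases and running across (left to right). This point is the middle of the foot of its face towards the robot, on the worktop; own x points away from the robot square to that face, y along the rail to the left
- objective_case: bystander: black ribbed upright objective case, 38 mm across, 57 high; stands midway between the lanes of the two slide cases, nearer the rail. Origin: centre of its underside
- mount: bystander: round specimen mount, 30 mm across, 15 high; stands between the two slide cases. Origin: centre of its underside
- dish: bystander: shallow white dish, 90 mm across, 14 high, with a specimen mount lying in it; right of the work. Origin: centre of its underside
- loupe: bystander: black upright loupe, 38 mm across, 34 high; left of the work. Origin: centre of its underside
- tape: bystander: roll of tape lying flat, 78 mm across, 20 high; left of the work. Origin: centre of its underside
- bottle: bystander: dropper bottle, 50 mm across, 125 high; far left, beyond the rail's left end. Origin: centre of its underside
- eraser: bystander: blue-sleeved eraser lying flat, 19 x 44 x 12 mm; left of the work, near the front edge. Origin: centre of its underside
- mount_in_dish: bystander: round specimen mount, 30 mm across, 10 high, lying in the dish. Origin: centre of its underside
There are look-alikes about, which are no part of the job. What is shaped like the case_stamped but green is not meant.

How it is judged:
By the outcome, as a careful person would: the job done as asked, in the order asked, and still so for the second after the job is handed in, with the robot touching nothing.
It also fails if it takes over 64 s, if anything falls off the work surface, if the arm or the gripper's body presses on something with over 40 N, if the wrist force passes 120 N, or if a joint passes its speed limit or range.

### The arm

A 6-joint arm with a two-finger parallel gripper is mounted at the origin on a cart in front of the work surface, level with it; the furniture and walls round the work are solid. World frame = base frame: x ahead of the robot, y to its left, z up, the work surface at z = 0. Lengths are in mm, angles in rad, forces in N, time in s.
With the tool pointing down it reaches from about 350 to 875 mm from the base axis. Payload 4.2 kg.
Tool frame: the origin (TCP) lies at the very end of the fingers, on their centre line; the grasp point (between the pads) lies arm.grip_point_offset behind it (arm.grip_point_offset is the distance from the TCP to the grasp point, in mm); z points along the fingers, y is the line along which they close (so a half turn about z gives the same grasp; the last joint's range is limited). The gripper opens to 85 mm and grips with 20 to 120 N. Pads are 22 mm wide; open, the fingers measure 114 mm over their backs; the gripper's body (76 mm by 85 mm) begins 54 mm behind the grasp point. The pads swing forward as they close: fully open they stand 13 mm farther back than shut.
Start: joints at [-0.862, 0.385, 0.008, 0, -1.194, -0.259], TCP at [271.753, -562.805, 231.312] pointing down, gripper open.
Joint ranges: [-3.14, 3.14], [-1.21, 2.06], [-1.07, 1.41], [-3.16, 2.05], [-2.99, -0.16], [-3.1, 3.1]. Speed limits (rad/s): [2.79, 2.79, 3.14, 3.14, 3.14, 3.14].

### API

Orientations are given as a unit quaternion [x, y, z, w].
In Python, from bench import arm, cams, ticket gives the robot as it stands.
- The arm moves only by the tool servo_tool, never from a script. Its argument "commands" is a list that holds one entry, the list of rows, each a list of 7 numbers: the closure in counts, from 0 (fully open) to 255 (shut), then the shift along the tool's x, y, z in m, then the turn, a rotation vector about the tool's x, y, z in degrees. In form: [[[grip, x, y, z, ax, ay, az], ...]]. A call has 1 to 10 rows; each row shifts and turns the commanded pose from where the row before left it, along the tool's axes as they then stand; what a row does not reach is not made up. A row lasts 1/12 s, in which the tool goes at most 41.7 mm and 7.16 degrees, less where a joint would pass 70% of its speed; a pose out of reach is approached as far as the arm can. A call with a gripper value outside its range is refused whole. The fingers move at their own pace and stop on an object; the grip force is fixed at half the most. Time passes only in rows, so rows that do not move let the fingers close. It gives the time, the measured TCP pose, the force, the opening and the grip force at its end, in the units of the state.
- arm.read_state(): the state, without advancing time (a new reading comes with each control period).
- cams.get_image(name): name is "side" or "top"; returns a dict with "frame" (420x560x3 uint8, blue, green, red), "K" (3x3 intrinsics, pixels), "T" (4x4, takes a point from camera to world coordinates). Camera axes: x right, y up, looking along -z (the intrinsics and any distortion apply to the point x, -y, -z); pixel columns grow to the right and rows downward; lengths in mm; the calibration is good to about 2 mm. A picture is of the moment at which its call begins. There is no depth.
- ticket.job_done(): hands the job in; it is judged then, once.
The state is a dict: "clock": time; "joints": joint angles; "joint_vel": joint speeds; "joint_efforts": joint torques, N m; "position": TCP position; "ee_rot": TCP orientation; "contact_force": force on the tool from outside, world axes, zero at the start; "wrist_torque": the same for the moment, N m; "gripper_width": finger opening in mm; "grasp_force": force on a finger pad.
Only numpy, scipy, OpenCV 4.12 (cv2) and the standard library are available. Lean on these libraries where they do the work, as an engineer would, in place of code of your own. Each camera call takes 0.05 s, during which the arm holds its last target. There are 200 camera calls.

## Working session

There is one attempt and no reset: what is moved stays moved. The work goes in short steps, Python scripts to look and compute and a tool call to move; the robot and the scene stay as the last step left them, time stands still between calls to the robot, and variables do not carry over. Pictures are saved under pics/ and viewed, at most 10 in all, crops included, and the job is handed in when it is done.

Besides the shell and the picture viewer there is one more tool, called after "Request:" as name(argument=value, ...), one argument or row to a line, values as JSON. servo_tool: Moves the arm, as the interface text tells. Its arguments: {"type":"object","properties":{"commands":{"type":"array","items":{"type":"array","items":{"type":"array","items":{"type":"number"}}}}},"required":["commands"]}

```bash
mkdir -p pics; cat > h.py <<'E'
import numpy as np, cv2
from bench import arm, cams, ticket
def ray(im,u,v):
    K,T=im["K"],im["T"]; d=np.linalg.inv(K)@[u,v,1]; d=T[:3,:3]@[d[0],-d[1],-d[2]]; return T[:3,3],d
def onz(im,u,v,z):
    o,d=ray(im,u,v); return (o+d*(z-o[2])/d[2]).round(1)
def proj(im,p):
    T=im["T"]; c=T[:3,:3].T@(np.array(p,float)-T[:3,3]); q=im["K"]@[c[0],-c[1],-c[2]]; return (q[:2]/q[2]).round(1)
E
python3 - <<'E'
from h import *
for n in("top","side"):
    i=cams.get_image(n); np.save(n+"0.npy",i); cv2.imwrite(f"pics/{n}0.png",cv2.resize(i["frame"],(784,588),interpolation=cv2.INTER_CUBIC)); print({k:i[k] for k in i if k!="frame"})
print(arm.read_state())
E
```

```text
{'K': array([[437.00719352,   0.        , 274.86663649],
       [  0.        , 437.00719352, 209.02094923],
       [  0.        ,   0.        ,   1.        ]]), 'T': array([[-1.77616986e-02,  9.98018136e-01, -6.03682271e-02,
         4.46466913e+02],
       [-9.99798535e-01, -1.71639367e-02,  1.04061389e-02,
         1.13730935e+01],
       [ 9.34935888e-03,  6.05408958e-02,  9.98121931e-01,
         1.18848622e+03],
       [ 0.00000000e+00,  0.00000000e+00,  0.00000000e+00,
         1.00000000e+00]])}
{'K': array([[462.28507326,   0.        , 269.54330397],
       [  0.        , 462.28507326, 198.30662102],
       [  0.        ,   0.        ,   1.        ]]), 'T': array([[-3.68748263e-01,  7.02462747e-01, -6.08745273e-01,
        -2.13528459e+02],
       [-9.29481943e-01, -2.85266402e-01,  2.33851231e-01,
         2.85386007e+02],
       [-9.38279580e-03,  6.52049974e-01,  7.58117929e-01,
         1.01165403e+03],
       [ 0.00000000e+00,  0.00000000e+00,  0.00000000e+00,
         1.00000000e+00]])}
{'clock': 0.1, 'joints': array([-8.62404643e-01,  3.85469027e-01,  6.74269272e-03, -3.94559093e-04,
       -1.19401285e+00, -2.58603236e-01]), 'joint_vel': array([ 0.00072879, -0.00261644,  0.0025099 , -0.000216  ,  0.00071642,
       -0.00042945]), 'joint_efforts': array([ 1.28850370e-04, -3.93320060e+01,  1.88930154e+01,  4.19800311e+00,
       -2.59002336e-03,  1.73082651e-05]), 'position': array([ 271.50905592, -562.3575281 ,  230.33565189]), 'ee_rot': array([-2.22932211e-01,  9.74833448e-01,  9.45321859e-04, -2.89244306e-04]), 'contact_force': array([ 0.22491248,  0.15869185, -0.50617489]), 'wrist_torque': array([ 0.0440637 , -0.00243325,  0.00470294]), 'grasp_force': 0.0, 'gripper_width': 85.21309590683357}
```

View pics/top0.png

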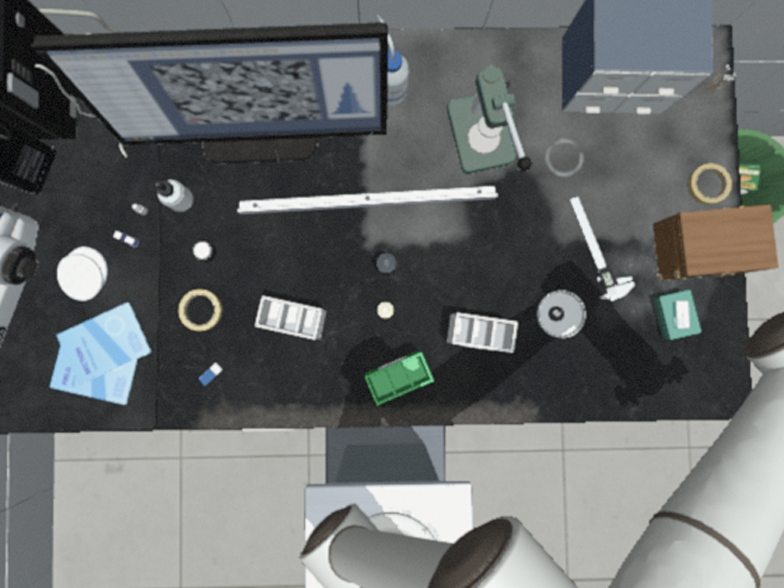

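View pics/side0.png

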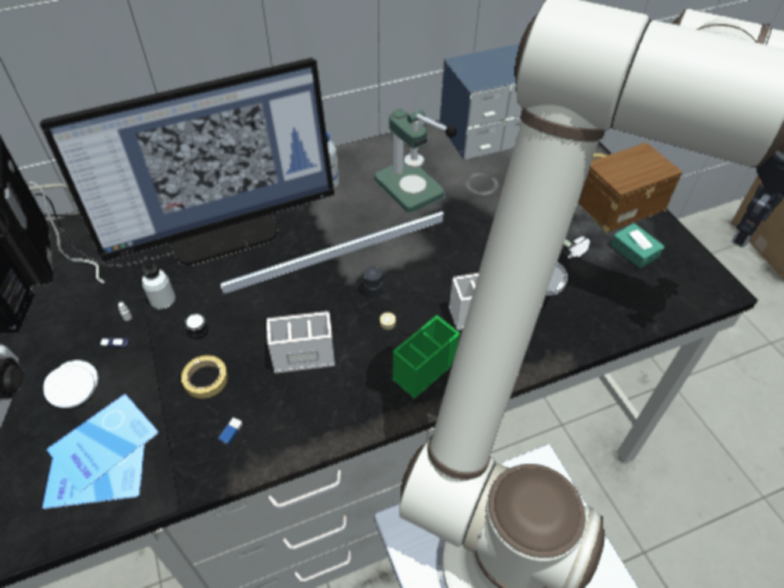

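The two white cases are at top-view (290,317) on the left and (482,331) on the right. The green one at (399,378) is the look-alike, so I'm leaving it out. The rail runs from (240,207) to (496,192), the mount is at (386,310) and the objective case at (386,262). Next I'll measure these and check them in an enlarged crop.

```bash
python3 - <<'E'
from h import *
im=np.load("top0.npy",allow_pickle=True).item(); f=im["frame"]; s=560/784
hsv=cv2.cvtColor(f,cv2.COLOR_BGR2HSV)
m=((hsv[...,1]<60)&(hsv[...,2]>85)).astype(np.uint8)
for n,(a,b,c,d) in dict(L=(245,285,335,350),R=(440,300,525,365)).items():
    a,b,c,d=[int(k*s) for k in(a,b,c,d)]
    k=np.zeros_like(m);k[b:d,a:c]=m[b:d,a:c]; k=cv2.morphologyEx(k,cv2.MORPH_CLOSE,np.ones((5,5)))
    ct=max(cv2.findContours(k,0,2)[0],key=cv2.contourArea); bx=cv2.boxPoints(cv2.minAreaRect(ct))
    P=np.array([onz(im,*p,92)[:2] for p in bx]); print(n,bx.round(1).tolist(),P.tolist(),"c",P.mean(0))
k=((hsv[...,2]>150)).astype(np.uint8); z=np.zeros_like(k); z[125:158,165:360]=k[125:158,165:360]
ct=max(cv2.findContours(z,0,2)[0],key=cv2.contourArea); bx=cv2.boxPoints(cv2.minAreaRect(ct)); print("rail",bx.tolist(),[onz(im,*p,0)[:2].tolist() for p in bx],[onz(im,*p,25)[:2].tolist() for p in bx])
for n,u,v,h in(("mount",386,310,15),("obj",386,262,57),("green",399,378,92),("dish",561,314,14),("tape",200,310,20),("eraser",210,375,12)): print(n,onz(im,u*s,v*s,h))
for n,p in (("greenTL",(366,378)),("greenTR",(424,353)),("greenBR",(434,380)),("greenBL",(376,405))): print(n,onz(im,p[0]*s,p[1]*s,92))
cv2.imwrite("pics/crop.png",cv2.resize(f[125:305,165:420],(795,561),interpolation=cv2.INTER_CUBIC))
E
```

```text
L [[180.60000610351562, 233.1999969482422], [185.8000030517578, 209.8000030517578], [233.60000610351562, 220.5], [228.39999389648438, 243.89999389648438]] [[456.2, 236.7], [514.6, 223.4], [485.8, 104.0], [427.6, 117.7]] c [471.05 170.45]
R [[318.20001220703125, 245.60000610351562], [321.6000061035156, 221.5], [370.1000061035156, 228.39999389648438], [366.6000061035156, 252.5]] [[419.2, -106.9], [479.3, -117.0], [459.8, -238.4], [399.7, -227.9]] c [ 439.5  -172.55]
rail [[169.52784729003906, 143.17501831054688], [354.57806396484375, 132.00820922851562], [355.0694580078125, 140.15097045898438], [170.01922607421875, 151.31777954101562]] [[704.3, 284.7], [727.4, -224.7], [704.7, -225.4], [681.7, 283.5]] [[698.9, 279.0], [721.5, -219.7], [699.2, -220.4], [676.7, 277.8]]
mount [484.   -2.5  15. ]
obj [571.9  -3.6  57. ]
green [360.1 -22.6  92. ]
dish [ 470.5 -339.2   14. ]
tape [490.  351.8  20. ]
eraser [366.1 335.   12. ]
greenTL [361.1  36.1  92. ]
greenTR [403.6 -68.1  92. ]
greenBR [355.4 -84.9  92. ]
greenBL [313.2  19.1  92. ]
```

View pics/crop.png

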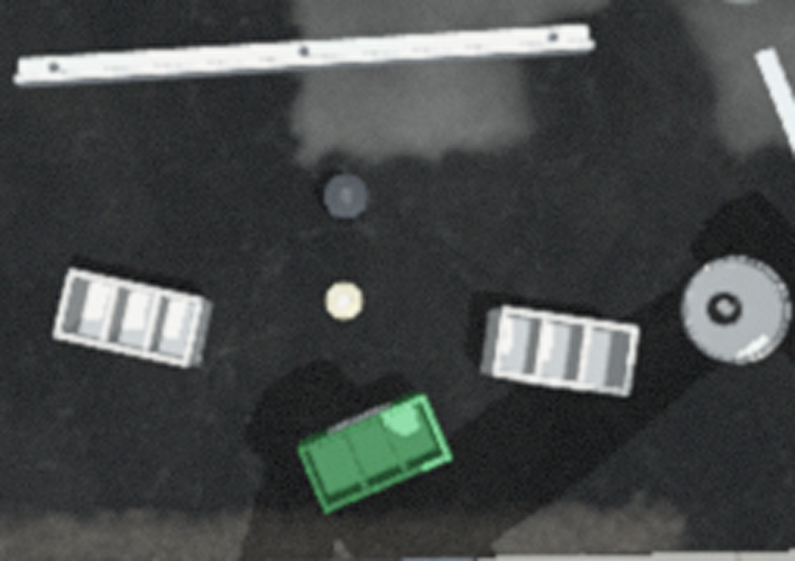

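The crop confirms two white cases, and the green one stays out of it. I'm tipping the right case first: turn the tool to its yaw (−9°), part-close the fingers to get two contact points, and move over at a safe height.

Request:
servo_tool(
  commands=[
    [[45, 0, 0, 0, 0, 0, 7], [45, 0, 0, 0, 0, 0, 7], [45, 0, 0, 0, 0, 0, 7], [45, 0, 0, 0, 0, 0, 7], [45, 0, 0, 0, 0, 0, 7], [45, -0.004, 0.04, 0, 0, 0, 0], [45, -0.004, 0.04, 0, 0, 0, 0], [45, -0.004, 0.04, 0, 0, 0, 0], [45, -0.004, 0.04, 0, 0, 0, 0], [45, -0.004, 0.04, 0, 0, 0, 0]],
  ],
)

```text
clock: 0.93
position: [323.3, -366.7, 230.8]
ee_rot: [0.081, 0.997, 0.0, -0.0]
contact_force: [1.4, 0.6, 0.1]
gripper_width: 70.0
grasp_force: 0.0
```

Request:
servo_tool(
  commands=[
    [[45, -0.004, 0.04, 0, 0, 0, 0], [45, -0.004, 0.04, 0, 0, 0, 0], [45, -0.004, 0.04, 0, 0, 0, 0], [45, -0.004, 0.04, 0, 0, 0, 0], [45, -0.004, 0.04, 0, 0, 0, 0], [45, 0, 0, 0, 0, 0, 0], [45, 0, 0, 0, 0, 0, 0]],
  ],
)

```text
clock: 1.52
position: [375.8, -172.4, 231.4]
ee_rot: [0.078, 0.997, 0.0, 0.0]
contact_force: [0.4, -0.5, 0.5]
gripper_width: 70.7
grasp_force: 0.0
```

```bash
cat >> h.py <<'E'
from scipy.spatial.transform import Rotation as Ro
def plan(x,y,z,yaw=None):
    "tool-frame shift (mm) to world target; remaining turn about tool z (deg) to set tool y at world yaw+90deg"
    s=arm.read_state(); R=Ro.from_quat(s["ee_rot"]).as_matrix(); d=np.array([x,y,z])-s["position"]
    print("t",s["clock"],"pos",s["position"].round(1),"w",round(s["gripper_width"],1),"F",s["contact_force"].round(1),"shift",(R.T@d).round(1))
    cur=np.degrees(np.arctan2(R[1,1],R[0,1]))-90; print("yaw",cur.round(2),"tilt",R[:,2].round(3), "turn z", None if yaw is None else round(cur-np.degrees(yaw),2))
E
python3 -c "
from h import *
plan(372,-168,68,-.159)"
```

```text
t 1.5167 pos [ 375.8 -172.4  231.4] w 70.7 F [ 0.4 -0.5  0.5] shift [  4.4   3.7 163.4]
yaw -8.92 tilt [ 0.  0. -1.] turn z 0.19
```

Request:
servo_tool(
  commands=[
    [[45, 0.002, 0.001, 0.033, 0, 0, 0], [45, 0.002, 0.001, 0.033, 0, 0, 0], [45, 0.002, 0.001, 0.033, 0, 0, 0], [45, 0, 0, 0.033, 0, 0, 0], [45, 0, 0, 0.031, 0, 0, 0], [45, 0, 0, 0, 0, 0, 0], [45, -0.01, 0, 0, 0, 0, 0], [45, -0.01, 0, 0, 0, 0, 0], [45, 0, 0, 0, 0, 0, 0]],
  ],
)

```text
clock: 2.27
position: [394.5, -174.7, 70.6]
ee_rot: [0.08, 0.997, -0.0, 0.004]
contact_force: [0.9, 0.3, 0.9]
gripper_width: 70.1
grasp_force: 0.0
```

```bash
python3 - <<'E'
from h import *
plan(372,-168,68,-.159)
a=cams.get_image("side")["frame"][150:290,300:440]; b=cams.get_image("top")["frame"][180:320,280:420]
cv2.imwrite("pics/pre.png",cv2.resize(np.hstack([a,b]),(800,400),interpolation=cv2.INTER_CUBIC))
E
```

```text
t 2.2667 pos [ 394.5 -174.7   70.6] w 70.1 F [0.9 0.3 0.9] shift [23.3  3.   2.4]
yaw -9.2 tilt [ 0.007 -0.001 -1.   ] turn z -0.09
```

View pics/pre.png

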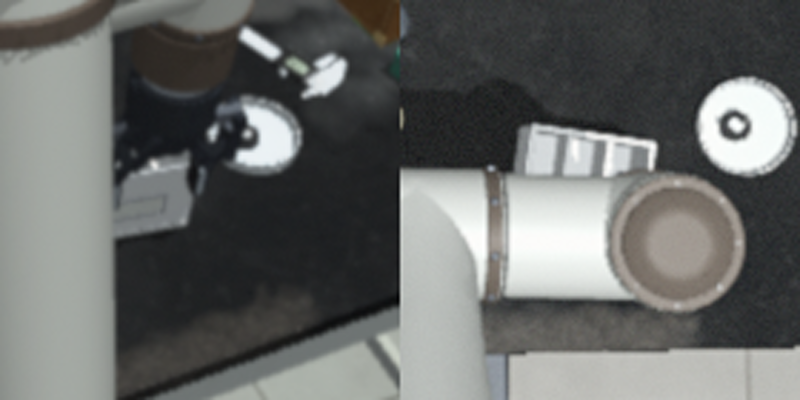

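The side crop (left half) shows the case front with its card holder, and a fingertip near (195,180) by its right edge. The top view is blocked by the arm. I'll check the predicted projections before pushing.

```bash
python3 - <<'E'
from h import *
im=cams.get_image("side"); c=np.array([438.5,-178.9]); X=np.array([.987,-.158]);Y=np.array([.158,.987])
q=lambda p:((proj(im,p)-[300,150])*400/140).round(0)
for n,a,b,z in(("FRtop",-27.5,-55,92),("FRbot",-27.5,-55,0),("BRtop",27.5,-55,92),("FLtop",-27.5,55,92)): print(n,q([*(c+a*X+b*Y),z]))
t=np.array([394.5,-174.7])
for s in(-35,-50): print("tip",s,q([*(t+s*Y),72]),q([*(t+s*Y),120]))
E
```

```text
FRtop [200. 160.]
FRbot [185. 222.]
BRtop [179. 116.]
FLtop [ 83. 182.]
tip -35 [185. 191.] [193. 157.]
tip -50 [201. 189.] [210. 155.]
```

The projections match: the fingers are in front of the case, about 3 mm off centre. I'll narrow the fingers, centre them and push.

Request:
servo_tool(
  commands=[
    [[100, 0, 0.003, 0, 0, 0, 0], [100, 0, 0, 0, 0, 0, 0], [100, 0, 0, 0, 0, 0, 0], [100, -0.008, 0, 0, 0, 0, 0], [100, -0.008, 0, 0, 0, 0, 0], [100, -0.008, 0, 0, 0, 0, 0], [100, -0.008, 0, 0, 0, 0, 0], [100, -0.008, 0, 0, 0, 0, 0]],
  ],
)

```text
clock: 3.08
position: [430.9, -177.4, 68.3]
ee_rot: [0.08, 0.997, -0.0, 0.0]
contact_force: [-0.5, -0.9, 1.6]
gripper_width: 51.9
grasp_force: 0.6
```

Request:
servo_tool(
  commands=[
    [[100, -0.008, 0, 0, 0, 0, 0], [100, -0.008, 0, 0, 0, 0, 0], [100, -0.008, 0, 0, 0, 0, 0], [100, -0.006, 0, 0, 0, 0, 0], [100, 0, 0, 0, 0, 0, 0], [100, 0, 0, 0, 0, 0, 0], [100, 0, 0, 0, 0, 0, 0]],
  ],
)

```text
clock: 3.67
position: [458.8, -181.9, 68.1]
ee_rot: [0.081, 0.997, 0.0, -0.0]
contact_force: [0.3, 0.3, 1.3]
gripper_width: 52.1
grasp_force: 0.0
```

```bash
python3 - <<'E'
from h import *
plan(372,-168,68,-.159)
a=cams.get_image("side")["frame"][120:260,300:440]; b=cams.get_image("top")["frame"][150:290,280:420]
cv2.imwrite("pics/tip1.png",cv2.resize(np.hstack([a,b]),(800,400),interpolation=cv2.INTER_CUBIC))
E
```

```text
t 3.6667 pos [ 458.8 -181.9   68.1] w 52.1 F [0.3 0.3 1.3] shift [87.9 -0.2  0.2]
yaw -9.24 tilt [-0.001  0.    -1.   ] turn z -0.13
```

View pics/tip1.png

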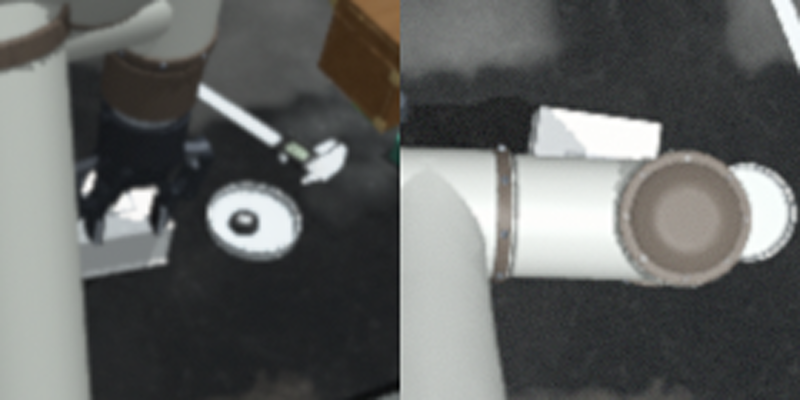

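The right case looks flat: its front face is up and the grey underside faces the robot. I'll rise, look at it, and carry on to the left case.

Request:
servo_tool(
  commands=[
    [[100, 0, 0, -0.036, 0, 0, 0], [100, 0, 0, -0.036, 0, 0, 0], [100, 0, 0, -0.036, 0, 0, 0], [100, 0.013, 0.037, 0, 0, 0, 2], [100, 0.013, 0.037, 0, 0, 0, 2.4], [100, 0.013, 0.037, 0, 0, 0, 0], [100, 0.013, 0.037, 0, 0, 0, 0], [100, 0.013, 0.037, 0, 0, 0, 0], [100, 0.013, 0.037, 0, 0, 0, 0], [100, 0.013, 0.037, 0, 0, 0, 0]],
  ],
)

```text
clock: 4.6
position: [426.2, 92.1, 176.7]
ee_rot: [0.119, 0.993, 0.0, 0.0]
contact_force: [0.3, 0.4, -0.9]
gripper_width: 51.9
grasp_force: 0.0
```

Request:
servo_tool(
  commands=[
    [[100, 0.013, 0.037, 0, 0, 0, 0], [100, 0.013, 0.037, 0, 0, 0, 0], [100, 0.013, 0.037, 0, 0, 0, 0], [100, 0, 0, 0, 0, 0, 0], [100, 0, 0, 0, 0, 0, 0]],
  ],
)

```text
clock: 5.02
position: [414.8, 209.2, 176.2]
ee_rot: [0.117, 0.993, -0.0, -0.0]
contact_force: [-0.6, -0.7, -0.1]
gripper_width: 52.0
grasp_force: 0.0
```

```bash
python3 - <<'E'
from h import *
plan(404,193,68,-.237)
a=cams.get_image("side")["frame"][120:260,300:440]; b=cams.get_image("top")["frame"][150:290,280:420]
cv2.imwrite("pics/tip1b.png",cv2.resize(np.hstack([a,b]),(800,400),interpolation=cv2.INTER_CUBIC))
E
```

```text
t 5.0167 pos [414.8 209.2 176.2] w 52.0 F [-0.6 -0.7 -0.1] shift [  6.7 -18.3 108.2]
yaw -13.42 tilt [-0. -0. -1.] turn z 0.16
```

View pics/tip1b.png

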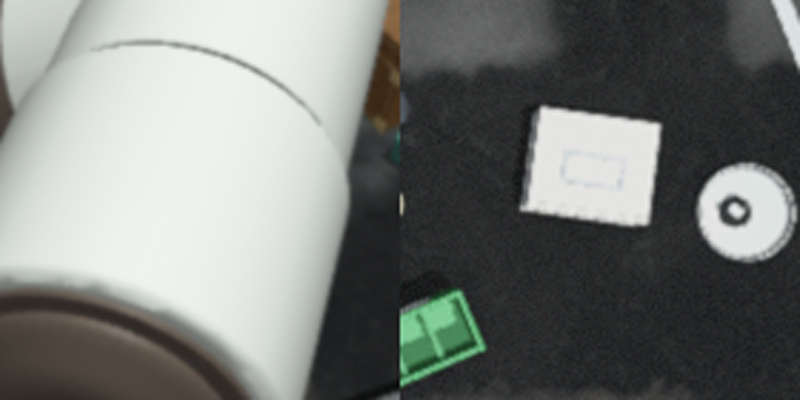

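The top crop (right half) shows the right case lying flat on its back at crop (590,165), with the card holder up. The arm blocks the side view. Next is the left case.

Request:
servo_tool(
  commands=[
    [[100, 0.003, -0.018, 0, 0, 0, 0], [100, 0.002, 0, 0.036, 0, 0, 0], [100, 0.002, 0, 0.036, 0, 0, 0], [100, 0, 0, 0.036, 0, 0, 0], [100, 0, 0, 0, 0, 0, 0], [100, -0.01, 0, 0, 0, 0, 0], [100, -0.01, 0, 0, 0, 0, 0], [100, -0.008, 0, 0, 0, 0, 0], [100, -0.008, 0, 0, 0, 0, 0], [100, -0.008, 0, 0, 0, 0, 0]],
  ],
)

```text
clock: 5.95
position: [448.9, 181.6, 69.9]
ee_rot: [0.119, 0.993, 0.001, 0.001]
contact_force: [-1.4, 0.2, 2.2]
gripper_width: 51.8
grasp_force: 0.8
```

Request:
servo_tool(
  commands=[
    [[100, -0.008, 0, 0, 0, 0, 0], [100, -0.008, 0, 0, 0, 0, 0], [100, -0.008, 0, 0, 0, 0, 0], [100, -0.008, 0, 0, 0, 0, 0], [100, -0.008, 0, 0, 0, 0, 0], [100, -0.008, 0, 0, 0, 0, 0], [100, 0, 0, 0, 0, 0, 0], [100, 0, 0, 0, 0, 0, 0], [100, 0, 0, 0, 0, 0, 0]],
  ],
)

```text
clock: 6.7
position: [493.5, 169.9, 68.1]
ee_rot: [0.119, 0.993, -0.0, -0.0]
contact_force: [0.5, 0.3, -0.2]
gripper_width: 52.2
grasp_force: 0.0
```

Request:
servo_tool(
  commands=[
    [[100, 0, 0, -0.036, 0, 0, 0], [100, 0, 0, -0.036, 0, 0, 0], [100, 0, 0, -0.036, 0, 0, 0], [100, 0.02, 0.03, 0, 0, 0, 0], [100, 0.02, 0.03, 0, 0, 0, 0], [100, 0.02, 0.03, 0, 0, 0, 0], [100, 0, 0, 0, 0, 0, 0]],
  ],
)

```text
clock: 7.28
position: [455.3, 276.2, 176.9]
ee_rot: [0.116, 0.993, 0.001, 0.001]
contact_force: [0.2, -0.4, -0.5]
gripper_width: 52.0
grasp_force: 0.0
```

```bash
python3 - <<'E'
from h import *
plan(404,193,68,-.237)
a=cams.get_image("side"); b=cams.get_image("top"); np.save("top1.npy",b); np.save("side1.npy",a)
cv2.imwrite("pics/tip2.png",cv2.resize(np.hstack([a["frame"][130:330,140:440],b["frame"][130:330,150:450]]),(800,267),interpolation=cv2.INTER_CUBIC))
E
```

```text
t 7.2833 pos [455.3 276.2 176.9] w 52.0 F [ 0.2 -0.4 -0.5] shift [ 30.8 -93.  108.6]
yaw -13.31 tilt [ 0.001  0.002 -1.   ] turn z 0.27
```

View pics/tip2.png

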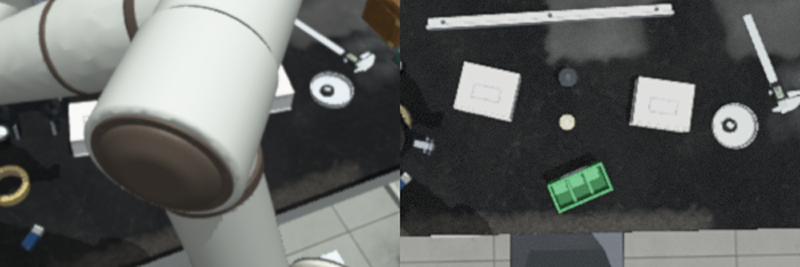

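Both cases lie on their backs. I'll move the arm to the right to clear the side view of the left underside.

Request:
servo_tool(
  commands=[
    [[100, -0.005, -0.04, 0, 0, 0, 0], [100, -0.005, -0.04, 0, 0, 0, 0], [100, -0.005, -0.04, 0, 0, 0, 0], [100, -0.005, -0.04, 0, 0, 0, 0], [100, -0.005, -0.04, 0, 0, 0, 0], [100, -0.005, -0.04, 0, 0, 0, 0], [100, -0.005, -0.04, 0, 0, 0, 0], [100, -0.005, -0.04, 0, 0, 0, 0], [100, -0.005, -0.04, 0, 0, 0, 0], [100, -0.005, -0.04, 0, 0, 0, 0]],
  ],
)

```text
clock: 8.22
position: [409.5, -131.3, 176.5]
ee_rot: [0.119, 0.993, 0.0, 0.0]
contact_force: [1.6, 0.8, 0.5]
gripper_width: 52.1
grasp_force: 0.0
```

Request:
servo_tool(
  commands=[
    [[100, -0.005, -0.04, 0, 0, 0, 0], [100, -0.005, -0.04, 0, 0, 0, 0], [100, 0, 0, 0, 0, 0, 0], [100, 0, 0, 0, 0, 0, 0]],
  ],
)

```text
clock: 8.55
position: [400.2, -211.4, 175.9]
ee_rot: [0.122, 0.993, 0.0, -0.001]
contact_force: [-0.2, -0.2, -0.0]
gripper_width: 51.9
grasp_force: 0.0
```

```bash
python3 - <<'E'
from h import *
a=cams.get_image("side"); np.save("side2.npy",a)
f=a["frame"]; cv2.imwrite("pics/under.png",np.hstack([cv2.resize(f[180:280,170:270],(400,400),interpolation=cv2.INTER_CUBIC),cv2.resize(f[130:270,300:440],(400,400),interpolation=cv2.INTER_CUBIC)]))
im=np.load("top1.npy",allow_pickle=True).item(); hsv=cv2.cvtColor(im["frame"],cv2.COLOR_BGR2HSV)
m=((hsv[...,1]<60)&(hsv[...,2]>100)).astype(np.uint8)
for n,(x0,x1) in dict(L=(185,245),R=(320,375)).items():
    k=np.zeros_like(m);k[165:245,x0:x1]=m[165:245,x0:x1]; k=cv2.morphologyEx(k,cv2.MORPH_CLOSE,np.ones((5,5)))
    ct=max(cv2.findContours(k,0,2)[0],key=cv2.contourArea); bx=cv2.boxPoints(cv2.minAreaRect(ct))
    P=np.array([onz(im,*p,55)[:2] for p in bx]); print(n,P.tolist(),"c",P.mean(0))
E
```

```text
L [[513.0, 221.6], [606.6, 200.2], [579.4, 87.2], [485.9, 109.2]] c [546.225 154.55 ]
R [[476.3, -121.4], [571.8, -137.4], [553.0, -254.4], [457.6, -237.7]] c [ 514.675 -187.725]
```

View pics/under.png

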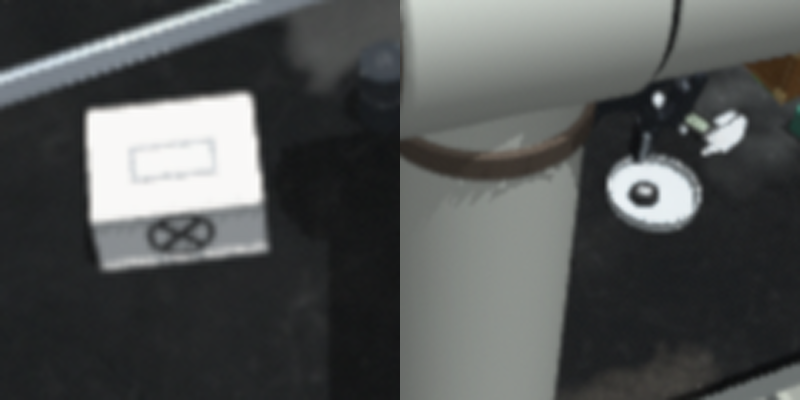

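The left case carries the ring with the cross, at crop (182,234), so it is the stamped one. It lies at about (546,157) with yaw −13.5°. I'll open the fingers to about 70 mm and go behind its underside.

Request:
servo_tool(
  commands=[
    [[45, 0.003, 0.039, 0, 0, 0, 0], [45, 0.003, 0.039, 0, 0, 0, 0], [45, 0.003, 0.039, 0, 0, 0, 0], [45, 0.003, 0.039, 0, 0, 0, 0], [45, 0.003, 0.039, 0, 0, 0, 0], [45, 0.003, 0.039, 0, 0, 0, 0], [45, 0.003, 0.039, 0, 0, 0, 0], [45, 0.003, 0.039, 0, 0, 0, 0], [45, 0.003, 0.039, 0, 0, 0, 0], [45, 0.003, 0.039, 0, 0, 0, 0]],
  ],
)

```text
clock: 9.43
position: [463.4, 180.4, 176.6]
ee_rot: [0.117, 0.993, 0.0, 0.0]
contact_force: [0.3, 1.1, -0.5]
gripper_width: 70.4
grasp_force: 0.0
```

Request:
servo_tool(
  commands=[
    [[45, 0, 0, 0, 0, 0, 0], [45, 0, 0, 0, 0, 0, 0]],
  ],
)

```text
clock: 9.6
position: [463.7, 180.2, 176.0]
ee_rot: [0.116, 0.993, -0.0, -0.0]
contact_force: [-0.6, -0.1, -0.1]
gripper_width: 70.2
grasp_force: 0.0
```

```bash
python3 -c "
from h import *
plan(461,177,20,-.237)"
```

```text
t 9.6 pos [463.7 180.2 176. ] w 70.2 F [-0.6 -0.1 -0.1] shift [  1.9  -3.6 156. ]
yaw -13.3 tilt [-0.001 -0.    -1.   ] turn z 0.28
```

Request:
servo_tool(
  commands=[
    [[45, 0.001, -0.004, 0.03, 0, 0, 0], [45, 0.001, 0, 0.032, 0, 0, 0], [45, 0, 0, 0.032, 0, 0, 0], [45, 0, 0, 0.032, 0, 0, 0], [45, 0, 0, 0.03, 0, 0, 0], [45, 0, 0, 0, 0, 0, 0], [45, -0.01, 0, 0, 0, 0, 0], [45, -0.01, 0, 0, 0, 0, 0], [45, -0.005, 0, 0, 0, 0, 0], [45, -0.005, 0, 0, 0, 0, 0]],
  ],
)

```text
clock: 10.43
position: [493.0, 167.2, 22.4]
ee_rot: [0.119, 0.993, 0.001, 0.002]
contact_force: [-1.3, 0.8, 1.4]
gripper_width: 70.1
grasp_force: 1.0
```

Request:
servo_tool(
  commands=[
    [[45, -0.006, 0, 0, 0, 0, -2], [45, -0.006, 0, 0, 0, 0, -2], [45, -0.006, 0, 0, 0, 0, -2], [45, -0.006, 0, 0, 0, 0, -2], [45, -0.006, 0, 0, 0, 0, -2], [45, -0.006, 0, 0, 0, 0, -2], [45, -0.006, 0, 0, 0, 0, -2], [45, -0.006, 0, 0, 0, 0, -2], [45, 0, 0, 0, 0, 0, 0], [45, 0, 0, 0, 0, 0, 0]],
  ],
)

```text
clock: 11.27
position: [539.4, 161.2, 21.3]
ee_rot: [-0.02, 1.0, 0.001, 0.001]
contact_force: [0.1, -0.3, -0.3]
gripper_width: 70.5
grasp_force: 0.0
```

```bash
python3 - <<'E'
from h import *
plan(584,160,20,.045)
a=cams.get_image("side"); b=cams.get_image("top"); np.save("top3.npy",b)
cv2.imwrite("pics/push1.png",np.hstack([cv2.resize(a["frame"][150:290,140:280],(400,400),interpolation=cv2.INTER_CUBIC),cv2.resize(b["frame"][120:260,150:290],(400,400),interpolation=cv2.INTER_CUBIC)]))
E
```

```text
t 11.2667 pos [539.4 161.2  21.3] w 70.5 F [ 0.1 -0.3 -0.3] shift [-44.6  -3.    1.4]
yaw 2.28 tilt [ 0.002  0.001 -1.   ] turn z -0.3
```

View pics/push1.png

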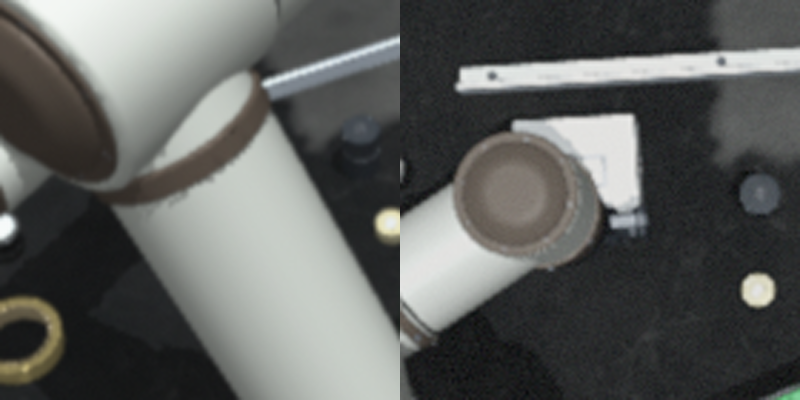

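The top crop shows the case now about parallel to the rail, with a gap of roughly 30–40 mm. I'll push on slowly and watch the force.

Request:
servo_tool(
  commands=[
    [[45, -0.006, 0, 0, 0, 0, 0], [45, -0.006, 0.001, 0, 0, 0, 0], [45, -0.006, 0.001, 0, 0, 0, 0], [45, -0.004, 0, 0, 0, 0, 0], [45, 0, 0, 0, 0, 0, 0], [45, 0, 0, 0, 0, 0, 0]],
  ],
)

```text
clock: 11.87
position: [561.1, 164.3, 20.2]
ee_rot: [-0.021, 1.0, 0.0, 0.0]
contact_force: [0.4, -0.8, -0.8]
gripper_width: 70.2
grasp_force: 0.0
```

Request:
servo_tool(
  commands=[
    [[45, -0.003, 0, 0, 0, 0, 0], [45, -0.003, 0, 0, 0, 0, 0], [45, 0, 0, 0, 0, 0, 0]],
  ],
)

```text
clock: 12.12
position: [566.9, 164.4, 20.2]
ee_rot: [-0.021, 1.0, 0.0, 0.0]
contact_force: [0.5, -0.5, -0.3]
gripper_width: 70.6
grasp_force: 0.0
```

```bash
cat > m.py <<'E'
from h import *
plan(584,160,20,.045)
im=cams.get_image("top"); f=im["frame"]; hsv=cv2.cvtColor(f,cv2.COLOR_BGR2HSV)
# per column: rail lower edge row and case far-edge row (half-level crossings), columns over the case
g=f[...].mean(2)
for c in range(192,236,6):
    col=g[140:185,c]; print(c,"".join("%4d"%v for v in col[:32]))
E
python3 m.py
```

```text
t 12.1167 pos [566.9 164.4  20.2] w 70.6 F [ 0.5 -0.5 -0.3] shift [-16.9  -5.1   0.2]
yaw 2.37 tilt [ 0.  0. -1.] turn z -0.21
192   36  57 144 204 223 222 222 222 222 194 117 100 113 117 105  89  84  88  90  90  93  95 105 110 115 118 117 116 120 116 118 118
198   33  75 187 223 223 221 214 214 225 194 117 102 148 152 118 116 113 100  86  89  91  92  89  90  95  94  98 101 107 110 112 115
204   35  91 189 224 222 221 209 208 209 168 109 160 211 223 218 204 186 154 117 111 117 119 118 104  86  90  92  90  88  86  88  93
210   59 156 208 222 223 223 221 222 194 119 101 186 224 223 224 223 222 223 223 222 219 209 186 140 110 107 105 111 118 115 112 110
216   76 187 223 223 222 213 214 223 196 116 121 193 224 225 223 224 223 223 223 222 223 222 222 222 214 216 224 224 216 201 182 153
222  111 195 224 223 222 212 211 206 155 103 156 209 223 222 223 223 223 223 223 223 221 222 223 223 223 223 224 222 223 224 224 222
228  157 211 223 222 223 223 224 192 112 103 188 225 225 224 223 223 223 225 224 224 224 223 223 224 223 224 224 223 223 223 222 223
234  189 224 225 222 214 213 217 188 113  63  32  35  38  32  34  33  31  33  33  36  33  37  39  35  33  35  36  37  35  34  37  35
```

```bash
python3 - <<'E'
from h import *
im=np.load("top3.npy",allow_pickle=True).item()
for c,r,e in((204,149.2,150.9),(210,148.4,150.6),(222,148.1,149.9),(228,147.5,149.6)): print(onz(im,c,r,25),onz(im,c,e,55))
E
```

```text
[681.  186.7  25. ] [670.5 182.2  55. ]
[683.  170.6  25. ] [671.  166.5  55. ]
[683.3 138.4  25. ] [672.4 135.1  55. ]
[684.6 122.2  25. ] [672.9 119.5  55. ]
```

About 11 mm remains, evenly across. I'll continue in small steps.

Request:
servo_tool(
  commands=[
    [[45, -0.003, 0, 0, 0, 0, 0], [45, -0.003, 0, 0, 0, 0, 0], [45, -0.002, 0, 0, 0, 0, 0], [45, 0, 0, 0, 0, 0, 0]],
  ],
)

```text
clock: 12.5
position: [575.0, 164.8, 20.3]
ee_rot: [-0.021, 1.0, 0.0, 0.0]
contact_force: [0.5, 0.5, 0.2]
gripper_width: 70.6
grasp_force: 0.0
```

Request:
servo_tool(
  commands=[
    [[45, -0.001, 0, 0, 0, 0, 0], [45, -0.001, 0, 0, 0, 0, 0], [45, 0, 0, 0, 0, 0, 0]],
  ],
)

```text
clock: 12.75
position: [576.5, 164.8, 20.3]
ee_rot: [-0.021, 1.0, -0.0, 0.0]
contact_force: [-0.9, 0.2, 0.4]
gripper_width: 70.6
grasp_force: 0.4
```

Request:
servo_tool(
  commands=[
    [[45, -0.001, 0, 0, 0, 0, 0], [45, -0.001, 0, 0, 0, 0, 0], [45, 0, 0, 0, 0, 0, 0]],
  ],
)

```text
clock: 13.0
position: [578.6, 164.8, 20.3]
ee_rot: [-0.021, 1.0, 0.0, 0.0]
contact_force: [-1.2, 0.3, 0.1]
gripper_width: 70.4
grasp_force: 0.5
```

Request:
servo_tool(
  commands=[
    [[45, -0.001, 0, 0, 0, 0, 0], [45, -0.001, 0, 0, 0, 0, 0], [45, 0, 0, 0, 0, 0, 0]],
  ],
)

```text
clock: 13.25
position: [579.8, 164.7, 20.3]
ee_rot: [-0.021, 1.0, -0.0, -0.001]
contact_force: [-3.4, -0.8, 2.5]
gripper_width: 70.2
grasp_force: 1.8
```

Request:
servo_tool(
  commands=[
    [[45, -0.001, 0, 0, 0, 0, 0], [45, -0.001, 0, 0, 0, 0, 0], [45, 0, 0, 0, 0, 0, 0]],
  ],
)

```text
clock: 13.5
position: [579.8, 164.5, 20.2]
ee_rot: [-0.021, 1.0, -0.001, -0.003]
contact_force: [-10.0, 0.3, 5.4]
gripper_width: 70.2
grasp_force: 4.5
```

It has stalled against the rail, with the force rising to 10 N. One more small press to square it, then I'll back off and check.

Request:
servo_tool(
  commands=[
    [[45, -0.001, 0, 0, 0, 0, 0], [45, -0.001, 0, 0, 0, 0, 0], [45, 0, 0, 0, 0, 0, 0], [45, 0, 0, 0, 0, 0, 0]],
  ],
)

```text
clock: 13.83
position: [579.9, 164.4, 20.2]
ee_rot: [-0.021, 1.0, -0.001, -0.004]
contact_force: [-13.9, 2.5, 8.4]
gripper_width: 70.3
grasp_force: 7.2
```

Request:
servo_tool(
  commands=[
    [[45, 0.003, 0, 0, 0, 0, 0], [45, 0.006, 0, 0, 0, 0, 0], [45, 0.02, 0, 0, 0, 0, 0], [45, 0.03, 0, 0, 0, 0, 0], [45, 0, 0, -0.04, 0, 0, 0], [45, 0, 0, -0.04, 0, 0, 0], [45, 0, 0, -0.04, 0, 0, 0], [45, 0, -0.04, -0.04, 0, 0, 0], [45, 0, -0.04, 0, 0, 0, 0], [45, 0, -0.04, 0, 0, 0, 0]],
  ],
)

```text
clock: 14.67
position: [532.1, 53.5, 173.0]
ee_rot: [-0.022, 1.0, 0.001, 0.004]
contact_force: [0.2, -0.5, -1.1]
gripper_width: 70.2
grasp_force: 0.0
```

Request:
servo_tool(
  commands=[
    [[45, 0.01, -0.04, 0, 0, 0, 0], [45, 0.01, -0.04, 0, 0, 0, 0], [45, 0.01, -0.04, 0, 0, 0, 0], [45, 0.01, -0.04, 0, 0, 0, 0], [45, 0.01, -0.04, 0, 0, 0, 0], [45, 0.01, -0.04, 0, 0, 0, 0], [45, 0, 0, 0, 0, 0, 0], [45, 0, 0, 0, 0, 0, 0]],
  ],
)

```text
clock: 15.33
position: [479.9, -191.2, 169.9]
ee_rot: [-0.018, 1.0, -0.0, 0.001]
contact_force: [-0.3, -0.2, 0.9]
gripper_width: 70.2
grasp_force: 0.0
```

```bash
python3 - <<'E'
from h import *
plan(584,160,20,.045)
im=cams.get_image("top"); f=im["frame"]; a=cams.get_image("side")["frame"]
m=(f.min(2)>110).astype(np.uint8); k=np.zeros_like(m); k[152:200,190:250]=m[152:200,190:250]
ct=max(cv2.findContours(k,0,2)[0],key=cv2.contourArea); bx=cv2.boxPoints(cv2.minAreaRect(ct)); print("case",[onz(im,*p,55)[:2].tolist() for p in bx])
# underside edge line fit at z=55
g=f.mean(2); pts=[]
for c in range(200,232,2):
    col=g[165:200,c]; i=np.where(col>150)[0].max(); r=165+i+(col[i]-150)/(col[i]-col[i+1]); pts.append(onz(im,c,r,55)[:2])
pts=np.array(pts); s=np.polyfit(pts[:,1],pts[:,0],1); print("underside x=",s, "yaw",-s[0])
pr=[]
for c in range(172,350,4):
    r0=int(150-(c-172)*.0603)-12; col=g[r0:r0+14,c]; j=np.where(col>150)[0]
    if len(j): i=j.min(); pr.append(onz(im,c,r0+i-(col[i]-150)/max(col[i]-col[i-1],1),25)[:2])
pr=np.array(pr); s=np.polyfit(pr[:,1],pr[:,0],1); e=pr[:,0]-np.polyval(s,pr[:,1]); q=abs(e)<3; print("rail yaw",-np.polyfit(pr[q,1],pr[q,0],1)[0],q.sum())
cv2.imwrite("pics/end.png",np.hstack([cv2.resize(a[150:290,140:280],(400,400),interpolation=cv2.INTER_CUBIC),cv2.resize(f[120:260,170:380],(400,267),interpolation=cv2.INTER_CUBIC,dst=None).__class__(0) if 0 else cv2.copyMakeBorder(cv2.resize(f[120:260,170:380],(400,267),interpolation=cv2.INTER_CUBIC),0,133,0,0,0)]))
E
```

```text
t 15.3333 pos [ 479.9 -191.2  169.9] w 70.2 F [-0.3 -0.2  0.9] shift [-116.7  347.3  150. ]
yaw 2.11 tilt [ 0.002 -0.    -1.   ] turn z -0.47
case [[668.2, 218.8], [666.4, 106.5], [579.6, 107.5], [581.4, 219.3]]
underside x= [-3.83410533e-02  5.91583097e+02] yaw 0.038341053291632614
rail yaw 0.04614862639209003 45
```

View pics/end.png

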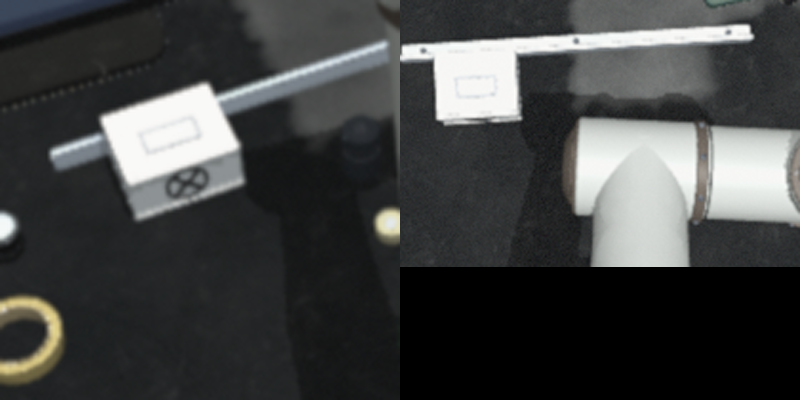

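The stamped case sits flush against the rail, stamp facing the robot, and its angle matches the rail's to within about 0.01 rad. The arm is touching nothing, so I'm handing in.

```bash
python3 -c "
from bench import ticket
print(ticket.job_done())"
```

```text
the job is handed in; nothing more can be done
None
```

Both white cases were tipped onto their backs; the left one bore the stamp and is now pushed against the dispatch rail, square to within about 0.01 rad, the plain case lies where it fell, and the job is handed in (no verdict was shown).

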